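Lock a tilted dish stage for carrying

ROBOT

A 7-joint arm with a two-finger parallel gripper is mounted at the origin on a cart in front of the work surface, level with it; the furniture and walls round the work are solid. World frame = base frame: x ahead of the robot, y to its left, z up, the work surface at z = 0. Lengths are in mm, angles in rad, forces in N, time in s.
With the tool pointing down it reaches from about 400 to 875 mm from the base axis. Payload 4.4 kg.
Tool frame: the origin (TCP) lies at the very end of the fingers, on their centre line; the grasp point (between the pads) lies 19 mm behind it; z points along the fingers, y is the direction in which the jaws open and shut (so a half turn about z gives the same grasp; the last joint's range is limited). The gripper opens to 85 mm and grips with 20 to 120 N. Pads are 22 mm wide; open, the fingers measure 114 mm over their backs; the gripper's body (76 mm by 85 mm) begins 54 mm behind the grasp point. The pads swing forward as they close: fully open they stand 13 mm farther back than shut.
Start: joints at [-1.374, 0.628, 0.038, 1.517, -0.027, 0.996, -0.02], TCP at [168.836, 627.704, 231.313] pointing down, gripper open.
Joint ranges: [-3.06, 3.06], [-0.37, 2.12], [-1.25, 1.32], [0.18, 2.47], [-1.1, 4.24], [0.23, 1.98], [-2.94, 2.94]. Speed limits (rad/s): [2.57, 2.57, 3.14, 3.14, 3.14, 3.14, 3.14].

INTERFACE

Orientations are given as [roll, pitch, yaw] about the fixed x, y, z axes, in that order (R = Rz(yaw) Ry(pitch) Rx(roll)).
In Python, from cell import ctrl, eyes gives the robot as it stands.
- The arm moves only by the tool move_arm, never from a script. Its argument "increments" is a list of rows, each a list of 6 numbers: the shift along the tool's x, y, z in cm, then the turn, a rotation vector about the tool's x, y, z in degrees. In form: [[x, y, z, wx, wy, wz], ...]. A call has 1 to 20 rows; each row is the pose to reach, as a shift and turn from the pose commanded when the call began, along the tool's axes at that moment; what a row does not reach only later rows make up. A row lasts 1/10 s, in which the tool goes at most 50 mm and 8.59 degrees, less where a joint would pass 70% of its speed; a pose out of reach is approached as far as the arm can. A call with a gripper value outside its range is refused whole. "grip" is the opening, from -1 (shut) to 1 (fully open), set as the call begins (left out, the last holds). The fingers move at their own pace and stop on an object; the grip force is fixed at half the most. Time passes only in rows, so rows that repeat a pose let the fingers close. It gives the time, the measured TCP pose, the force and the opening at its end, in the units of the state.
- ctrl.read_state(): the state, without advancing time (a new reading comes with each control period).
- eyes.get_image(name): name is "scene" or "side" or "wrist"; returns the picture (420x560x3 uint8, red, green, blue); there is no depth.
- eyes.calibration(name): a dict with "fx", "fy", "cx", "cy" (pixels), "pose" (4x4, takes a point from camera to world coordinates); the wrist camera has in their place "tool_from_camera" (4x4, takes a point from camera to tool coordinates, whose origin is the TCP and whose axes are the flange's). Camera axes: x right, y up, looking along -z (the intrinsics and any distortion apply to the point x, -y, -z); pixel columns grow to the right and rows downward; lengths in mm; the calibration is good to about 2 mm. A picture is of the moment at which its call begins: read the wrist's pose just before it. calibration takes no time and is no camera call.
- ctrl.finish_job(): hands the job in, once; it reports no verdict.
The state is a dict: "clock": time; "qpos": joint angles; "qd": joint speeds; "tau": joint torques, N m; "eef_pos": TCP position; "tool_rot": TCP orientation; "force": force on the tool from outside, world axes, zero at the start; "torque": the same for the moment, N m; "width": finger opening in mm.
Only numpy, scipy, OpenCV 4.12 (cv2) and the standard library are available. Lean on these libraries where they do the work, as an engineer would, in place of code of your own. Each camera call takes 0.05 s, during which the arm holds its last target. There are 200 camera calls.

TASK

Make the tilted dish stage safe to carry: slide its dish carriage fully home to the left against the stop, push the red spring plunger right down into its housing and, while holding it down, slide the yellow keeper fully to the left so that it traps the plunger. Then let go of everything, and leave the other things on the bench where they are.

Things in the scene. Friction and masses are not known exactly. Their poses are not given: they have to be found in the camera images.
- stage: Fixed wedge-shaped dish stage; origin under its middle on the bench. Level axes: x to its rear, y to its left, z up; yaw 0 to 0.45 rad. Its white deck rises to the rear at 25 deg (0.4363 rad): outward normal (-0.423, 0, 0.906), up-slope (0.906, 0, 0.423) in these axes. All moving parts below have axes x up-slope, y left, z along that outward normal.
- deck (a point): Centre of the sloping deck's surface (192 mm up-slope x 240 mm wide), 70 mm above the bench; its orientation is the level one of the stage. Round the work, a water bath stands to the stage's left, and a monitor, a computer tower and an analyser stand along the back and right of the bench beyond x = 0.6 (tower up to 0.36 high at y -0.3 to -0.4): swing over the near part.
- guard (a point): Middle of the top edge of the clear guard plate (216 mm wide), which stands at right angles to the deck, 98 to 102 mm up-slope of the deck centre, 104 mm high, and so leans 25 deg towards the robot over the deck. A vertical gripper meets it at the carriage knob; a tool tilted to point straight into the deck does not.
- carriage_knob (a point): Centre of the black upright knob at the right end of the aluminium dish carriage: 20 mm up-slope x 12 mm along the slide (left-right) x 36 mm tall, foot 8 mm and top 44 mm above the deck, 34 mm up-slope of the deck centre. Nothing stands to its right. A petri dish fixed in the carriage begins 31 mm left of it.
- carriage (a joint): Travel of the carriage to the left, m: starts at 0 to 0.03; 0.06 is home against the stop. About 2 N friction, stays where left. Its lock plate blocks the plunger after about 2 mm unless the carriage is within 3 mm of home; with the plunger down it is locked there.
- thumb_pad (a point): On the top face of the red plunger's head, in the free part right of the keeper, on a dark rubber pad 22x42 mm; moves with the plunger. Head: plate 30 mm up-slope x 112 mm left-right x 8 mm, reaching 28 mm right and 84 mm left of this point, under the keeper's bar. Point: 42 mm down-slope, 38 mm right of the deck centre, 40 mm above the deck when out.
- plunger (a joint): How far the plunger is pushed straight into the deck (against the normal), m: 0 out, 0.018 bottom. Spring 4 N at first, about 11 N at the bottom; it springs out when let go unless trapped. The keeper passes over its side lugs (56 to 80 mm left of the thumb pad) only while it is pushed in more than 0.010; trapped, it rests at about 0.010.
- keeper_bar (a point): Centre of the cross-bar of the yellow keeper, an upside-down U bridging the plunger's head. Bar 72 mm up-slope x 10 mm left-right x 14 mm, 48 to 62 mm above the deck, on legs 56 mm apart inside. Its right face is free: closed fingers pressing the plunger's head on the thumb pad can slide left along the head and push the bar with their side.
- keeper (a joint): Travel of the keeper to the left, m: starts at 0 to 0.006 (open, the bar's right face 28 to 34 mm left of the thumb pad point); 0.034 is fully across, at its stop. About 1.5 N friction, stays where left; blocked by the lugs while the plunger is out.
- dish_spare_mid (a point): Bystander: centre of a loose petri dish, 62 mm across, 15 mm high, in front of the stage.
- timer_mid (a point): Bystander: centre of a white countdown timer, 60x68x21 mm, right of the stage.
- bottle_mid (a point): Bystander: centre of a white bottle with a teal cap, 66 mm across, 153 mm high.
- carton_mid (a point): Bystander: centre of a white and green carton, 66x130x70 mm.
- mouse_mid (a point): Bystander: centre of a black computer mouse, 104x58x36 mm.
- tape_mid (a point): Bystander: centre of a roll of cream tape, 75 mm across, 24 mm high.

How it is judged:
By the outcome, as a careful person would: the job done as asked, in the order asked, and still so for the second after the job is handed in, with the robot touching nothing.
It also fails if it takes over 42 s, if anything falls off the work surface, if the arm or the gripper's body presses on something with over 40 N, if the wrist force passes 120 N, or if a joint passes its speed limit or range.

## Working session

There is one attempt and no reset: what is moved stays moved. The work goes in short steps, Python scripts to look and compute and a tool call to move; the robot and the scene stay as the last step left them, time stands still between calls to the robot, and variables do not carry over. Pictures are saved under pics/ and viewed, about 8 in all and at most 12, crops included, and the job is handed in when it is done.

Besides the shell and the picture viewer there is one more tool, called by a JSON object that holds its "name" and its "arguments", one argument or row to a line. move_arm: Moves the arm, as the interface text tells. Its arguments: {"type":"object","properties":{"increments":{"type":"array","items":{"type":"array","items":{"type":"number"}}},"grip":{"type":"number"}},"required":["increments"]}

```bash
ls; mkdir -p pics; python3 - <<'E'
from cell import ctrl, eyes
import cv2
for n in ("scene","side"):
    cv2.imwrite(f"pics/{n}0.png",eyes.get_image(n)[:,:,::-1])
    print(n,eyes.calibration(n))
print(eyes.calibration("wrist"))
print(ctrl.read_state())
E
```

```text
pics
scene {'fx': 443.74428188322855, 'fy': 443.74428188322855, 'cx': 281.2708592415431, 'cy': 207.41182035584933, 'pose': array([[ 8.74844930e-01,  2.88785791e-01, -3.88907593e-01,
        -6.27368357e+01],
       [-4.83943320e-01,  5.56031494e-01, -6.75742437e-01,
        -1.00915959e+03],
       [ 2.11000560e-02,  7.79379076e-01,  6.26197288e-01,
         1.02571585e+03],
       [ 0.00000000e+00,  0.00000000e+00,  0.00000000e+00,
         1.00000000e+00]])}
side {'fx': 512.3305608589534, 'fy': 512.3305608589534, 'cx': 274.3915179000154, 'cy': 206.90649891324122, 'pose': array([[ 8.06155702e-01,  4.51670165e-01, -3.82239515e-01,
        -2.20693114e+00],
       [-5.91455999e-01,  5.96431402e-01, -5.42631904e-01,
        -8.03947867e+02],
       [-1.71109917e-02,  6.63523658e-01,  7.47959604e-01,
         1.16261089e+03],
       [ 0.00000000e+00,  0.00000000e+00,  0.00000000e+00,
         1.00000000e+00]])}
{'fx': 346.83372031250605, 'fy': 346.83372031250605, 'cx': 276.0741242535776, 'cy': 208.11371718548688, 'tool_from_camera': array([[ 6.10696525e-04,  9.65053617e-01,  2.62051796e
[... 249 characters left out ...]
00000e+00,
         1.00000000e+00]])}
{'clock': 0.1, 'qpos': array([-1.37381371,  0.62926298,  0.03843299,  1.51827933, -0.02700143,
        0.99632572, -0.02000382]), 'qd': array([-0.00195084, -0.00401472,  0.00157553, -0.00271553, -0.00117314,
       -0.00102814, -0.00163087]), 'tau': array([ 3.36763740e-03, -5.64534688e+01,  1.22995690e+00, -1.93974298e+01,
        1.10816042e-02,  5.46569630e-03,  2.81954249e-05]), 'eef_pos': array([168.66370852, 627.13869849, 230.47116373]), 'tool_rot': array([-3.13983482e+00,  1.07008179e-05,  2.87881472e+00]), 'force': array([-0.11573911, -0.34792896,  0.57717605]), 'torque': array([-0.04359966, -0.01813232,  0.00347282]), 'width': 85.37347349336326}
```

View pics/scene0.png

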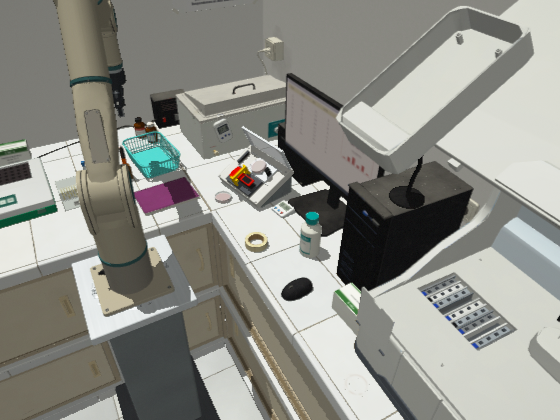

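View pics/side0.png

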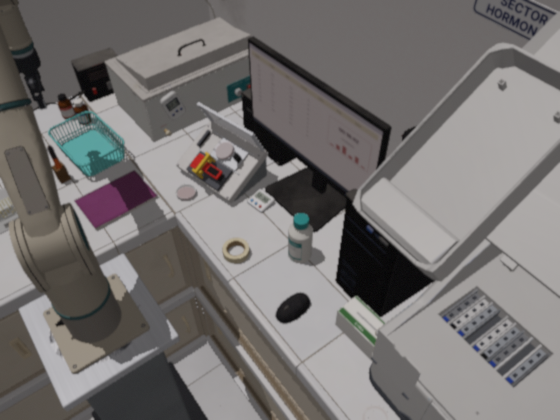

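```bash
python3 - <<'E'
import cv2,numpy as np
a=cv2.imread("pics/scene0.png")[115:215,205:305];b=cv2.imread("pics/side0.png")[100:200,170:270]
f=lambda i:cv2.resize(i,None,fx=4,fy=4,interpolation=cv2.INTER_CUBIC)
cv2.imwrite("pics/c1.png",np.hstack([f(a),f(b)]))
E
```

```text
(no output)
```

View pics/c1.png

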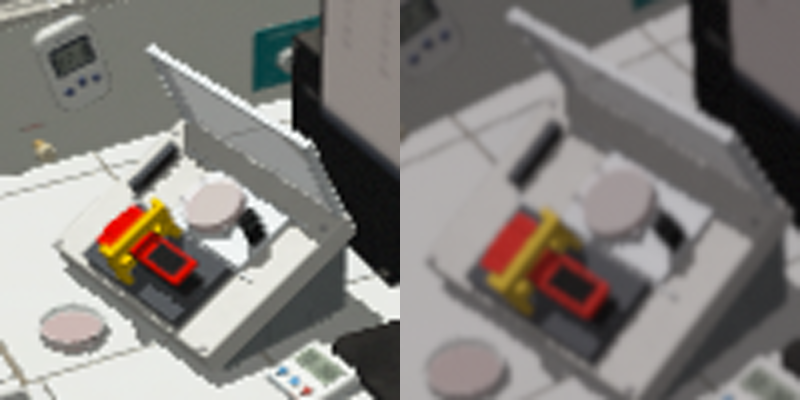

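```bash
cat > h.py <<'E'
import numpy as np, cv2
from scipy.optimize import least_squares
from scipy.spatial.transform import Rotation as R
from cell import ctrl, eyes
S=R.from_euler('y',-0.4363).as_matrix()   # columns: upslope, left, normal
def stage(p):  # p=[x,y,yaw] -> pose fn: deck coords (u,l,n) -> world
    Z=R.from_euler('z',p[2]).as_matrix()
    return lambda d: Z@(S@np.asarray(d,float)+[0,0,70])+[p[0],p[1],0]
def proj(cal,T,P):
    q=np.linalg.inv(T)@np.append(P,1); 
    return np.array([cal['cx']+cal['fx']*q[0]/-q[2], cal['cy']-cal['fy']*q[1]/-q[2]])
def tool():
    s=ctrl.read_state(); T=np.eye(4); T[:3,:3]=R.from_euler('xyz',s['tool_rot']).as_matrix(); T[:3,3]=s['eef_pos']; return T,s
E
cat > fit.py <<'E'
from h import *
pts={'pad':(-42,-38,40),'gl':(100,108,104),'gr':(100,-108,104)}
obs={'scene':{'pad':(246.5,180),'gl':(243,127),'gr':(283,152),'knob':(268.2,172)},
'side':{'pad':(213.75,172),'gl':(198,103),'gr':(254.5,133.75),'knob':(237,157)}}
C={n:eyes.calibration(n) for n in obs}
def res(p):
    W=stage(p); r=[]
    for n in obs:
        for k,o in obs[n].items():
            d=pts[k] if k!='knob' else (34,p[3],26)
            r+=list(proj(C[n],C[n]['pose'],W(d))-o)
    return r
s=least_squares(res,[600,100,.2,-70],loss='soft_l1'); print(s.x,np.round(res(s.x),1))
W=stage(s.x)
for k in pts: print(k,W(pts[k]))
print(np.linalg.inv(s.jac.T@s.jac)[:3,:3].diagonal()**.5)
E
python3 fit.py
```

```text
[530.94485365 247.80437836  81.92106941 -65.01262569] [ 0.9  0.1 -0.1  0.6 -1.4 -1.6 -0.5 -0.7  0.5 -0.4  1.3  1.5 -2.2 -0.2
  0.4  0.5]
pad [486.5670494  197.84231268  88.50412071]
gl [550.65722584 363.79883802 206.51632763]
gr [601.92974192 153.97241191 206.51632763]
[1.88324994 2.65765153 0.02016405]
```

```bash
cat >> h.py <<'E'
def goal(p,d):
    T=np.eye(4); T[:3,:3]=R.from_euler('z',p[2]).as_matrix()@S@np.diag([-1,1,-1]); T[:3,3]=stage(p)(d); return T
def inc(T0,T1):
    D=np.linalg.inv(T0)@T1
    return np.round(np.r_[D[:3,3]/10,R.from_matrix(D[:3,:3]).as_rotvec(degrees=True)],2)
P0=[530.9,247.8,0.2399]
E
python3 - <<'E'
from h import *
T,s=tool()
G=goal(P0,(0,-35,140)); print(G)
M=T.copy(); M[:3,3]=[380,250,310]
print(inc(T,M)); M2=G.copy();M2[:3,3]=[380,250,310]; print(inc(T,M2),inc(T,G))
C=eyes.calibration('side')
for px in [(135,130),(250,105)]:
    d=C['pose'][:3,:3]@[(px[0]-C['cx'])/C['fx'],-(px[1]-C['cy'])/C['fy'],-1]; o=C['pose'][:3,3]; print(o-d*o[2]/d[2])
E
```

```text
[[-8.80365974e-01 -2.37605491e-01  4.10486763e-01  4.81748045e+02]
 [-2.15346952e-01  9.71361740e-01  1.00409461e-01  1.99745015e+02]
 [-4.22588976e-01  0.00000000e+00 -9.06321443e-01  1.96885002e+02]
 [ 0.00000000e+00  0.00000000e+00  0.00000000e+00  1.00000000e+00]]
[-30.2  -30.94  -7.9   -0.    -0.    -0.  ]
[-30.2  -30.94  -7.9   -6.38 -24.49 -28.32] [-41.34 -33.13   3.42  -6.38 -24.49 -28.32]
[414.47991392 628.4638454    0.        ]
[817.45009089 499.00885827   0.        ]
```

{"name": "move_arm", "arguments": {
  "increments": [
    [-3,-3,-4,0,0,0],
    [-6,-6,-7.9,0,0,0],
    [-9,-9,-7.9,0,0,0],
    [-12,-12,-7.9,0,0,0],
    [-15,-15,-7.9,-0.6,-2.4,-2.8],
    [-18,-18,-7.9,-1.3,-4.9,-5.7],
    [-21,-21,-7.9,-1.9,-7.3,-8.5],
    [-24,-24,-7.9,-2.6,-9.8,-11.3],
    [-27,-27,-7.9,-3.2,-12.2,-14.2],
    [-30,-30,-7.9,-3.8,-14.7,-17],
    [-30.2,-31,-7.9,-4.5,-17,-20],
    [-30.2,-31,-7.9,-5.1,-19.6,-22.6],
    [-30.2,-31,-7.9,-6.4,-24.5,-28.3],
    [-32,-31.5,-6.5,-6.4,-24.5,-28.3],
    [-34,-32,-4.5,-6.4,-24.5,-28.3],
    [-37,-32.5,-2,-6.4,-24.5,-28.3],
    [-39,-33,1,-6.4,-24.5,-28.3],
    [-41.3,-33.1,3.4,-6.4,-24.5,-28.3],
    [-41.3,-33.1,3.4,-6.4,-24.5,-28.3],
    [-41.3,-33.1,3.4,-6.4,-24.5,-28.3]
  ],
  "grip": -1
}}

```text
clock: 2.1
eef_pos: [481.9, 200.6, 196.2]
tool_rot: [3.138, 0.436, -2.904]
force: [0.4, -0.4, 0.4]
width: -0.3
```

```bash
python3 - <<'E'
from h import *
T,s=tool(); np.save('w1.npy',T); print(s['clock'],s['eef_pos'],s['width'],s['force'],abs(s['qd']).max(), s['qpos'])
im=eyes.get_image('wrist')[:,:,::-1]; cv2.imwrite('pics/w1.png',cv2.resize(im,(800,600),interpolation=cv2.INTER_CUBIC))
E
```

```text
2.1 [481.87350853 200.5722828  196.24639803] -0.2689902371459886 [ 0.3547237  -0.43837995  0.3723578 ] 1.7716600202503947 [-0.30269153  0.3877757  -0.29605743  2.30018324  1.38817525  0.24310767
 -0.07621763]
```

View pics/w1.png

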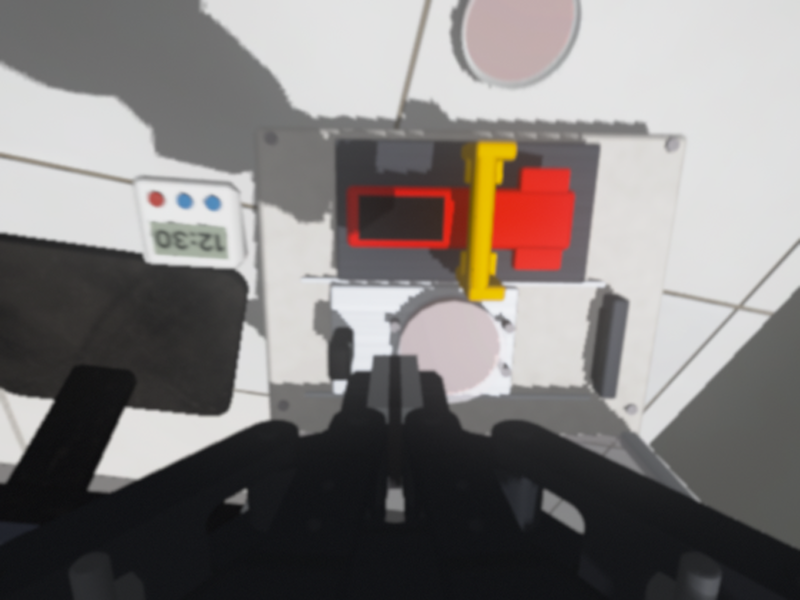

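```bash
cat > fit2.py <<'E'
from h import *
C=eyes.calibration('wrist'); T=np.load('w1.npy')@C['tool_from_camera']
obs=[((-42,-38,40),(404,218)),((-96,-120,0),(260,132)),((-96,120,0),(685,137))]
k=560/800
def res(p):
    W=stage(p); return np.ravel([proj(C,T,W(d))/k-np.array(o) for d,o in obs])
s=least_squares(res,P0); print(s.x,np.round(res(s.x),1))
W=stage(s.x)
for l in (-60,-65,-70,-75): print(l,proj(C,T,W((34,l,44)))/k,proj(C,T,W((34,l,8)))/k, proj(C,T,W((34,l-6,44)))/k,proj(C,T,W((34,l+6,44)))/k)
print('bar right face top', [(l,np.round(proj(C,T,W((-42,l,62)))/k)) for l in (-10,-7,-4)])
print('tip',proj(C,np.linalg.inv(np.load('w1.npy'))@T,[0,0,0])/k)
E
python3 fit2.py
```

```text
[5.41395037e+02 2.57448591e+02 2.12675375e-01] [ 0.6 16.9 -5.6 -9.6  5.1 -3.3]
-60 [359.12157423 378.29517019] [362.417263   353.10584795] [347.77579556 378.11248117] [370.4572266  378.47769615]
-65 [349.66746247 378.14294067] [354.06989892 352.96314308] [338.31323486 377.96011561] [361.01155247 378.3256025 ]
-70 [340.2063107 377.9905978] [345.71704616 352.82034438] [328.84362471 377.80763654] [351.55884777 378.17339564]
-75 [330.73811108 377.83814144] [337.35869932 352.67745176] [319.36695725 377.65504383] [342.09910463 378.02107545]
bar right face top [(-10, array([467., 243.])), (-7, array([474., 243.])), (-4, array([481., 243.]))]
tip [396.68129945 382.95610606]
```

```bash
cat > fit2.py <<'E'
from h import *
C=eyes.calibration('wrist'); T=np.load('w1.npy')@C['tool_from_camera']
n=np.nan
obs=[((-42,-38,40),(404,218)),((-57,-66,40),(348,187)),((-27,-66,40),(348,247)),((-78,0,62),(n,142)),((-6,0,62),(n,300)),
((-96,-120,0),(259,n)),((-96,120,0),(685,n)),((98,-110,0),(n,395))]
k=560/800
def res(p):
    W=stage(p); r=np.ravel([proj(C,T,W(d))/k-np.array(o) for d,o in obs]); return r[~np.isnan(r)]
s=least_squares(res,P0,loss='soft_l1',f_scale=3); print(s.x,np.round(res(s.x),1))
W=stage(s.x)
for l in (-65,-70,-75): print(l,proj(C,T,W((34,l,44)))/k,proj(C,T,W((34,l,8)))/k, proj(C,T,W((34,l-6,44)))/k,proj(C,T,W((34,l+6,44)))/k)
print('bar right face top', [(l,np.round(proj(C,T,W((-42,l,62)))/k)) for l in (-10,-7,-4)])
print('wall bottom', proj(C,T,W((-96-12.6,-120,-27)))/k,'edge',proj(C,T,W((-96,-120,0)))/k)
E
python3 fit2.py
```

```text
[5.33818041e+02 2.53303968e+02 1.71045310e-01] [ 1.1 -0.1  0.5 -4.4 -1.8 -1.7  1.9  5.6 -6.   9.4 32.7]
-65 [343.36130593 363.98740967] [347.54351142 339.84805907] [331.66976354 363.46434581] [355.02739367 364.50933472]
-70 [333.62012516 363.55160236] [338.97331906 339.44517858] [321.90730685 363.02758665] [345.30741932 364.07447616]
-75 [323.86121929 363.11500206] [330.38940308 339.04165296] [312.12706696 362.5900319 ] [335.56977777 363.6388272 ]
bar right face top [(-10, array([470., 227.])), (-7, array([477., 227.])), (-4, array([484., 228.]))]
wall bottom [264.20141856  80.05113514] edge [252.9955689   97.59534865]
```

```bash
python3 - <<'E'
from h import *
T,s=tool(); print(s['clock'],s['eef_pos'],s['tool_rot'],abs(s['qd']).max())
im=eyes.get_image('wrist')[:,:,::-1]
T,s=tool();np.save('w2.npy',T); print(s['clock'],s['eef_pos'],s['tool_rot'],abs(s['qd']).max(),s['qpos'].round(3))
im=eyes.get_image('wrist')[:,:,::-1]
cv2.imwrite('pics/w2r.png',im)
o=cv2.resize(cv2.imread('pics/w1.png'),(560,420))
g=lambda i:cv2.cvtColor(i,cv2.COLOR_BGR2GRAY).astype(np.float32)[60:280,150:500]
print(cv2.phaseCorrelate(g(o.copy()),g(np.ascontiguousarray(im))))
# crop enlarged
cv2.imwrite('pics/w2.png',cv2.resize(im[80:300,160:500],None,fx=2.35,fy=2.35,interpolation=cv2.INTER_CUBIC))
E
```

```text
2.15 [482.8718556  199.15146201 194.9922691 ] [ 3.13846455  0.43534188 -2.90578043] 0.3580981999039281
2.2 [481.96936081 198.99801955 195.61460358] [ 3.13993195  0.43432821 -2.90497178] 0.17140021565893807 [-0.304  0.388 -0.292  2.3    1.382  0.243 -0.069]
((1.2881905488814311, 0.9800417167442674), 0.5557297943962944)
```

View pics/w2.png

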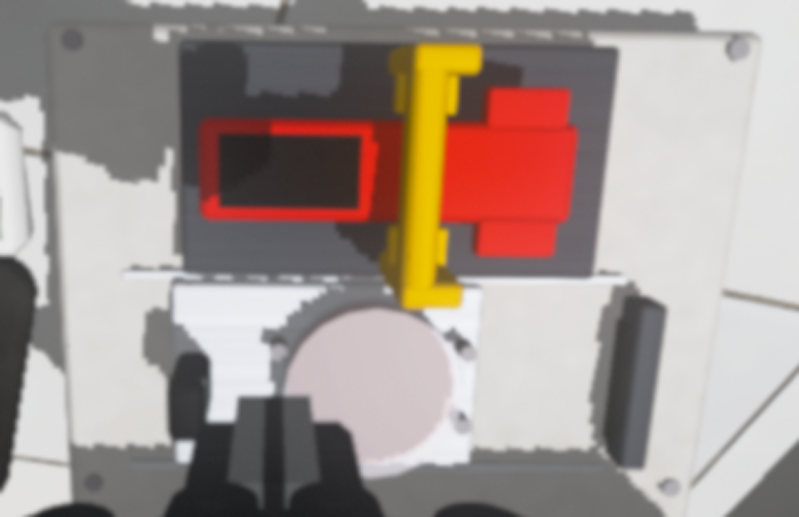

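```bash
cat > fit3.py <<'E'
from h import *
C=eyes.calibration('wrist'); T=np.load('w2.npy')@C['tool_from_camera']
obs=[((-57,-66,40),(200,119)),((-27,-66,40),(200,220)),((-57,46,40),(577,126)),((-27,46,40),(570,220)),
((-42,-38,40),(290,172)),((-78,-2,62),(432,45)),((-6,-2,62),(420,305)),((-96,-120,0),(48,28)),((-96,120,0),(762,36))]
raw=lambda o:np.array(o)/2.35+[160,80]
def run(idx,free):
    def W(p):
        q=R.from_rotvec(p[3:6]).as_matrix() if free else np.eye(3)
        b=stage(p[:3]); return lambda d: q@(b(d)-b((0,0,0)))+b((0,0,0))+([0,0,p[6]] if free else 0)
    def res(p,I=idx): return np.ravel([proj(C,T,W(p)(obs[i][0]))-raw(obs[i][1]) for i in I])
    s=least_squares(res,P0+([0,0,0,0] if free else []),loss='soft_l1')
    print(free,np.round(s.x,3)); print(np.round(res(s.x,range(9)),1).reshape(-1,2).tolist())
    w=W(s.x); print([np.round((proj(C,T,w(d))-[160,80])*2.35) .tolist() for d in ((34,-65,44),(34,-70,44),(24,-70,8),(-42,-10,62))]); print('pad',w((-42,-38,40)))
    return s.x
run(range(5),False);run(range(7),False);run(range(9),False);run(range(5),True);run(range(9),True)
E
python3 fit3.py
```

```text
False [5.31395e+02 2.54275e+02 2.21000e-01]
[[-1.6, -0.2], [-1.2, 0.5], [1.9, -0.8], [0.1, 2.6], [0.8, -0.0], [2.2, -1.1], [-0.1, 2.7], [-4.1, -17.3], [5.4, -15.6]]
[[201.0, 416.0], [185.0, 416.0], [195.0, 349.0], [398.0, 182.0]]
pad [486.11130144 205.13303605  88.50412071]
False [5.31100e+02 2.54325e+02 2.30000e-01]
[[-2.3, 0.1], [-1.5, 0.8], [1.5, -1.7], [0.0, 1.8], [0.3, 0.0], [1.1, -1.6], [-0.2, 2.4], [-4.8, -16.4], [5.3, -17.3]]
[[202.0, 417.0], [186.0, 417.0], [195.0, 350.0], [397.0, 182.0]]
pad [486.22566812 204.8092606   88.50412071]
False [5.31987e+02 2.54184e+02 2.20000e-01]
[[-1.7, 0.4], [-1.4, 1.0], [1.5, 0.0], [-0.3, 3.4], [0.6, 0.6], [2.0, -0.2], [-0.4, 3.4], [-4.1, -16.9], [4.9, -14.6]]
[[200.0, 417.0], [185.0, 417.0], [194.0, 350.0], [398.0, 184.0]]
pad [486.61330841 205.12462867  88.50412071]
True [ 5.34511e+02  2.57374e+02  1.51900e+00  1.12000e-01 -3.20000e-02
 -1.26900e+00  1.31700e+00]
[[-0.2, 0.3], [-0.1, -0.1], [-0.1, -1.3], [-0.2, 2.0], [0.7, -0.3], [-2.2, -3.5], [-1.6, -1.0], [4.4, -7.9], [4.1, -10.5]]
[[202.0, 415.0], [186.0, 415.0], [201.0, 357.0], [392.0, 173.0]]
pad [489.29207124 206.03094274  82.5948772 ]
True [ 5.35451e+02  2.55957e+02  1.95000e-01  6.80000e-02 -1.84000e-01
  3.10000e-02  9.37500e+00]
[[-0.3, 0.7], [-1.1, 0.7], [0.0, 1.1], [0.9, 4.4], [0.8, 0.6], [-0.8, -4.8], [0.2, -1.4], [3.9, -3.3], [-1.0, -0.8]]
[[196.0, 425.0], [179.0, 425.0], [193.0, 373.0], [396.0, 169.0]]
pad [488.1069126  205.71293781  85.86280964]
```

```bash
cat >> h.py <<'E'
P=[531.3,254.0,0.222]
def now():
    T,s=tool(); D=np.linalg.inv(goal(P,(0,0,0)))@T
    return T,s,D[:3,3]*[-1,1,-1]
E
python3 - <<'E'
from h import *
T,s,d=now(); print(d)
for g in ((34,-97,70),(34,-97,16)): print(inc(T,goal(P,g)))
E
```

```text
[ -1.48276742 -42.20716396 140.10928456]
[-3.48 -5.58  6.96  0.45 -0.08  0.78]
[-3.49 -5.63 12.36  0.45 -0.08  0.78]
```

{"name": "move_arm", "arguments": {
  "increments": [
    [-1,-1.5,1,0,0,0.3],
    [-2,-3.2,3,0.2,0,0.5],
    [-3,-4.8,5,0.4,0,0.8],
    [-3.5,-5.6,7,0.4,0,0.8],
    [-3.5,-5.6,8.5,0.4,0,0.8],
    [-3.5,-5.6,10,0.4,0,0.8],
    [-3.5,-5.6,11,0.4,0,0.8],
    [-3.5,-5.6,12.0,0.4,0,0.8],
    [-3.5,-5.6,12.4,0.4,0,0.8],
    [-3.5,-5.6,12.4,0.4,0,0.8],
    [-3.5,-5.6,12.4,0.4,0,0.8]
  ]
}}

```text
clock: 3.35
eef_pos: [576.5, 166.8, 100.2]
tool_rot: [3.141, 0.438, -2.917]
force: [-0.1, -0.1, -0.3]
width: 0.3
```

```bash
python3 - <<'E'
from h import *
T,s,d=now(); print(s['clock'],d,s['force'],s['qpos'].round(3)); print(inc(T,goal(P,(34,-97,16))))
im=eyes.get_image('wrist')[:,:,::-1]; cv2.imwrite('pics/w3.png',im)
E
```

```text
3.35 [ 35.33578325 -94.97299974  16.85439299] [-0.12903116 -0.05003799 -0.29975285] [-0.053  0.684 -0.452  2.183  1.932  0.355 -0.431]
[ 0.13 -0.2   0.08  0.11  0.07  0.12]
```

View pics/w3.png

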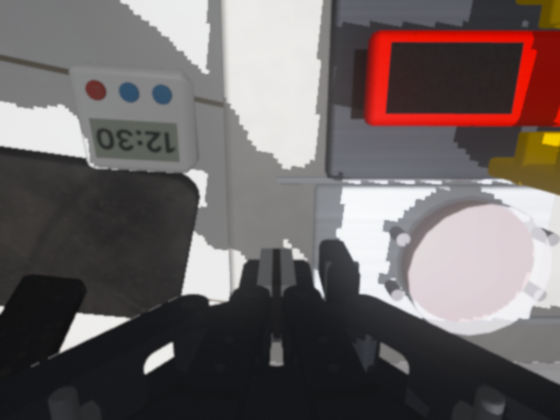

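{"name": "move_arm", "arguments": {
  "increments": [
    [0,0.4,0,0,0,0],
    [0,0.8,0,0,0,0],
    [0,1.2,0,0,0,0],
    [0,1.6,0,0,0,0],
    [0,2.0,0,0,0,0],
    [0,2.4,0,0,0,0],
    [0,2.8,0,0,0,0],
    [0,3.2,0,0,0,0],
    [0,3.6,0,0,0,0],
    [0,3.6,0,0,0,0]
  ]
}}

```text
clock: 4.4
eef_pos: [568.4, 203.0, 99.7]
tool_rot: [3.139, 0.437, -2.917]
force: [-0.2, -0.1, 0.6]
width: -0.2
```

{"name": "move_arm", "arguments": {
  "increments": [
    [0,0.3,0,0,0,0],
    [0,0.6,0,0,0,0],
    [0,0.9,0,0,0,0],
    [0,1.2,0,0,0,0],
    [0,1.2,0,0,0,0]
  ]
}}

```text
clock: 4.9
eef_pos: [565.7, 214.2, 99.6]
tool_rot: [3.139, 0.437, -2.918]
force: [0.3, -0.1, 0.1]
width: 0.1
```

```bash
python3 - <<'E'
from h import *
T,s,d=now(); print(s['clock'],d,T[:3,:3].T@s['force'])
E
```

```text
4.9 [ 35.0003684  -46.38924674  16.37990198] [-0.23637862 -0.19488175  0.01006911]
```

{"name": "move_arm", "arguments": {
  "increments": [
    [0,0.3,0,0,0,0],
    [0,0.6,0,0,0,0],
    [0,0.9,0,0,0,0],
    [0,0.9,0,0,0,0]
  ]
}}

```text
clock: 5.3
eef_pos: [564.5, 219.7, 99.7]
tool_rot: [-3.139, 0.437, -2.92]
force: [0.0, -6.6, 2.2]
width: 0.1
```

```bash
python3 - <<'E'
from h import *
T,s,d=now(); print(s['clock'],d,T[:3,:3].T@s['force'])
im=eyes.get_image('wrist')[:,:,::-1]; cv2.imwrite('pics/w4.png',im)
E
```

```text
5.3 [ 34.99746412 -40.79411312  16.40028919] [ 0.35811785 -6.4600324  -2.59566508]
```

View pics/w4.png

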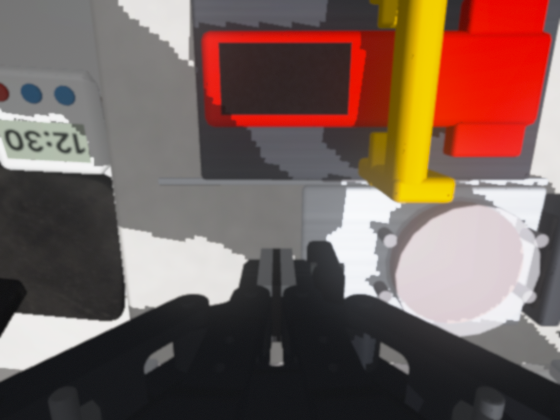

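{"name": "move_arm", "arguments": {
  "increments": [
    [0,0.4,0,0,0,0],
    [0,0.4,0,0,0,0]
  ]
}}

```text
clock: 5.55
eef_pos: [564.4, 219.7, 99.7]
tool_rot: [-3.134, 0.438, -2.923]
force: [-1.3, -13.3, 7.0]
width: 0.0
```

```bash
python3 - <<'E'
from h import *
T,s,d=now(); print(s['clock'],d,T[:3,:3].T@s['force'])
for g in ((34,-52,d[2]),(34,-52,70),(-42,-38,70),(-42,-38,44)): print(inc(T,goal(P,g)))
E
```

```text
5.55 [ 34.9858681  -40.76149508  16.41662568] [  0.83561038 -12.77509909  -8.00485256]
[ 0.1  -1.12  0.01 -0.54  0.1  -0.18]
[ 0.09 -1.17 -5.35 -0.54  0.1  -0.18]
[ 7.69  0.2  -5.37 -0.54  0.1  -0.18]
[ 7.69  0.23 -2.77 -0.54  0.1  -0.18]
```

{"name": "move_arm", "arguments": {
  "increments": [
    [0,-1,0,0,0,0],
    [0,-2,0,0,0,0],
    [0,-2,-1.5,0,0,0],
    [0,-2,-3.5,0,0,0],
    [0,-2,-5.4,0,0,0],
    [2,-1.6,-5.4,0,0,0],
    [4,-1.2,-5.4,0,0,0],
    [6,-0.8,-5.4,0,0,0],
    [7.7,-0.5,-5.4,0,0,0],
    [7.7,-0.5,-5.4,0,0,0],
    [7.7,-0.5,-5.4,0,0,0]
  ]
}}

```text
clock: 6.65
eef_pos: [474.5, 201.1, 116.2]
tool_rot: [3.139, 0.437, -2.918]
force: [0.0, -0.1, -0.1]
width: -0.1
```

```bash
python3 - <<'E'
from h import *
T,s,d=now(); print(s['clock'],d,s['force'],s['qpos'].round(3))
for g in ((-42,-36,44),(-42,-36,20)): print(inc(T,goal(P,g)))
im=eyes.get_image('wrist')[:,:,::-1]; cv2.imwrite('pics/w5.png',im)
E
```

```text
6.65 [-41.30226863 -39.10528073  70.19551117] [ 0.01642704 -0.12651525 -0.09198153] [-0.145  0.618 -0.574  2.382  2.002  0.507 -0.717]
[0.07 0.3  2.62 0.18 0.06 0.09]
[0.07 0.29 5.02 0.18 0.06 0.09]
```

View pics/w5.png

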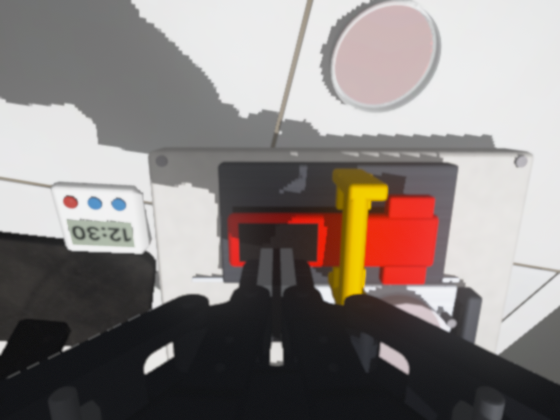

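```bash
python3 - <<'E'
from h import *
T,s,d=now(); C=eyes.calibration('wrist');W=stage(P);K=T@C['tool_from_camera']
for g in ((-42,-38,40),(-42,-58,40),(-42,-17,40),(-53,-38,40),(-31,-38,40),(-42,-8,62)): print(g,proj(C,K,W(g)))
print(d)
E
```

```text
(-42, -38, 40) [279.80464388 241.016273  ]
(-42, -58, 40) [241.96640161 240.98893604]
(-42, -17, 40) [319.51233806 241.04496059]
(-53, -38, 40) [279.89837215 221.15408036]
(-31, -38, 40) [279.71383647 260.2594991 ]
(-42, -8, 62) [344.53285556 257.77721022]
[-40.60461058 -39.32349381  70.2253089 ]
```

{"name": "move_arm", "arguments": {
  "increments": [
    [0.1,0.2,1,0,0,0],
    [0.1,0.2,2,0,0,0],
    [0.1,0.2,2.6,0,0,0],
    [0.1,0.2,3.1,0,0,0],
    [0.1,0.2,3.6,0,0,0],
    [0.1,0.2,4.1,0,0,0],
    [0.1,0.2,4.6,0,0,0],
    [0.1,0.2,5.1,0,0,0],
    [0.1,0.2,5.5,0,0,0],
    [0.1,0.2,5.5,0,0,0]
  ]
}}

```text
clock: 7.7
eef_pos: [493.1, 206.4, 70.5]
tool_rot: [-3.139, 0.443, -2.913]
force: [-28.4, -14.8, 68.1]
width: -0.2
```

```bash
python3 - <<'E'
from h import *
T,s,d=now(); print(s['clock'],d,T[:3,:3].T@s['force'],s['qpos'].round(3))
E
```

```text
7.7 [-43.04611834 -38.03771105  20.65815983] [ -1.15291315  -8.17543437 -74.86425741] [-0.128  0.757 -0.6    2.36   2.126  0.618 -0.797]
```

{"name": "move_arm", "arguments": {
  "increments": [
    [0,0,-0.4,0,0,0],
    [0,0,-0.4,0,0,0]
  ]
}}

```text
clock: 7.9
eef_pos: [492.8, 206.6, 71.3]
tool_rot: [3.141, 0.439, -2.917]
force: [-12.7, -5.9, 29.7]
width: 0.1
```

```bash
python3 - <<'E'
from h import *
T,s,d=now(); print(s['clock'],d,T[:3,:3].T@s['force'])
E
```

```text
7.9 [-42.94660293 -37.79568897  21.47585159] [ -0.24373061  -2.87547217 -32.65077216]
```

{"name": "move_arm", "arguments": {
  "increments": [
    [0,0.4,0,0,0,0],
    [0,0.8,0,0,0,0],
    [0,1.2,0,0,0,0],
    [0,1.6,0,0,0,0],
    [0,2.0,0,0,0,0],
    [0,2.4,0,0,0,0],
    [0,2.4,0,0,0,0]
  ]
}}

```text
clock: 8.6
eef_pos: [491.4, 212.3, 71.3]
tool_rot: [-3.115, 0.443, -2.931]
force: [-13.5, -38.7, 47.1]
width: -0.3
```

```bash
python3 - <<'E'
from h import *
T,s,d=now(); print(s['clock'],d,T[:3,:3].T@s['force'])
E
```

```text
8.6 [-43.08933053 -31.9334443   21.50010935] [ -0.97230452 -36.39016145 -50.73352594]
```

{"name": "move_arm", "arguments": {
  "increments": [
    [0,-0.8,-0.1,0,0,0],
    [0,-1.2,-0.25,0,0,0],
    [0,-1.2,-0.25,0,0,0]
  ]
}}

```text
clock: 8.9
eef_pos: [490.8, 213.3, 72.1]
tool_rot: [-3.136, 0.438, -2.922]
force: [-2.4, -8.8, 9.6]
width: 0.1
```

```bash
python3 - <<'E'
from h import *
T,s,d=now(); print(s['clock'],d,T[:3,:3].T@s['force'])
im=eyes.get_image('wrist')[:,:,::-1]; cv2.imwrite('pics/w6.png',im)
E
```

```text
8.9 [-43.01862087 -30.74237772  22.36345229] [ -0.24725631  -8.1159117  -10.47543131]
```

View pics/w6.png

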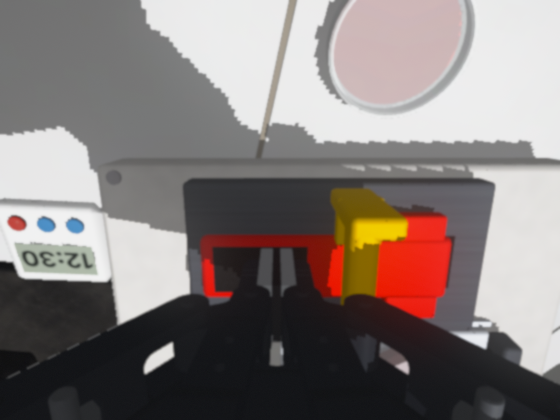

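{"name": "move_arm", "arguments": {
  "increments": [
    [0,0.3,0,0,0,0],
    [0,0.6,0,0,0,0],
    [0,0.9,0,0,0,0],
    [0,1.2,0,0,0,0]
  ]
}}

```text
clock: 9.35
eef_pos: [488.3, 225.1, 71.8]
tool_rot: [-3.136, 0.438, -2.922]
force: [-2.3, -10.0, 10.8]
width: 0.2
```

```bash
python3 - <<'E'
from h import *
T,s,d=now(); print(s['clock'],d,T[:3,:3].T@s['force'])
E
```

```text
9.35 [-42.99393447 -18.6796753   22.03891007] [ -0.62621287  -9.3264601  -11.58032722]
```

Sliding well at ~11 N. Continue.

{"name": "move_arm", "arguments": {
  "increments": [
    [0,0.3,0,0,0,0],
    [0,0.6,0,0,0,0],
    [0,0.9,0,0,0,0],
    [0,1.2,0,0,0,0]
  ]
}}

```text
clock: 9.75
eef_pos: [485.7, 236.9, 71.8]
tool_rot: [-3.136, 0.438, -2.922]
force: [-2.9, -10.1, 9.7]
width: -0.1
```

```bash
python3 - <<'E'
from h import *
T,s,d=now(); print(s['clock'],d,T[:3,:3].T@s['force'])
E
```

```text
9.75 [-42.94817868  -6.62376864  22.04678772] [  0.38677261  -9.26486263 -10.88215706]
```

{"name": "move_arm", "arguments": {
  "increments": [
    [0,0.3,0,0,0,0],
    [0,0.6,0,0,0,0],
    [0,0.9,0,0,0,0],
    [0,1.2,0,0,0,0],
    [0,1.5,0,0,0,0],
    [0,1.8,0,0,0,0]
  ]
}}

```text
clock: 10.35
eef_pos: [482.7, 250.3, 71.8]
tool_rot: [-3.129, 0.439, -2.925]
force: [-3.5, -22.0, 18.4]
width: -0.3
```

```bash
python3 - <<'E'
from h import *
T,s,d=now(); print(s['clock'],d,T[:3,:3].T@s['force'])
E
```

```text
10.35 [-42.97459411   7.04826282  21.99437413] [ -0.46835276 -20.94407491 -19.86735268]
```

{"name": "move_arm", "arguments": {
  "increments": [
    [0,0.2,-0.05,0,0,0],
    [0,0.4,-0.05,0,0,0],
    [0,0.4,-0.05,0,0,0]
  ]
}}

```text
clock: 10.65
eef_pos: [482.4, 250.6, 72.1]
tool_rot: [-3.124, 0.44, -2.928]
force: [-2.4, -24.8, 16.9]
width: -0.3
```

```bash
python3 - <<'E'
from h import *
T,s,d=now(); print(s['clock'],d,T[:3,:3].T@s['force'])
im=eyes.get_image('wrist')[:,:,::-1]; cv2.imwrite('pics/w7.png',im)
E
```

```text
10.65 [-42.99100048   7.4497557   22.32735107] [ -0.35121155 -24.0574522  -18.14554167]
```

View pics/w7.png

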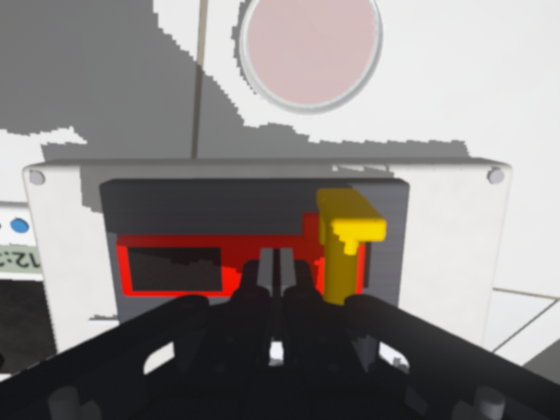

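```bash
python3 - <<'E'
from h import *
T,s,d=now(); C=eyes.calibration('wrist');W=stage(P);K=T@C['tool_from_camera']
for l in (16,20,24,28,34): print(l,proj(C,K,W((-60,l,62))),proj(C,K,W((-30,l,62))))
print(proj(C,K,W((-57,46,22))),proj(C,K,W((-57,-66,22))),proj(C,K,W((-57,18,22))))
E
```

```text
16 [301.74689908 272.75153775] [300.62307708 352.36578971]
20 [314.2027199 272.7925832] [312.24970314 352.46328614]
24 [326.67839365 272.83369408] [323.89362719 352.56092763]
28 [339.17396784 272.87487054] [335.55488786 352.65871449]
34 [357.95474672 272.93675852] [353.07936982 352.80566808]
[366.34539527 238.27737557] [110.71752543 237.9995426 ] [301.64872152 238.20705902]
```

{"name": "move_arm", "arguments": {
  "increments": [
    [0,-0.8,0,0,0,0],
    [0,-1.4,0,0,0,0],
    [0,-1.6,-0.5,0,0,0],
    [0,-1.8,-1.5,0,0,0],
    [0,-2,-3,0,0,0],
    [0,-2,-5,0,0,0],
    [0,-2,-7,0,0,0],
    [0,-2,-9,0,0,0],
    [0,-2,-11,0,0,0],
    [0,-2,-11,0,0,0],
    [0,-2,-11,0,0,0]
  ]
}}

```text
clock: 11.8
eef_pos: [439.0, 233.2, 172.2]
tool_rot: [3.14, 0.439, -2.919]
force: [-0.2, 0.1, -0.2]
width: 0.1
```

```bash
python3 - <<'E'
from h import *
T,s,d=now(); print(s['clock'],d,s['force'],abs(s['qd']).max())
im=eyes.get_image('wrist')[:,:,::-1]; cv2.imwrite('pics/w8.png',im)
C=eyes.calibration('wrist');W=stage(P);K=T@C['tool_from_camera']
for n in (22,30,40): print(n,proj(C,K,W((-57,-66,n))),proj(C,K,W((-27,-66,n))))
for l in (20,24): print(l,proj(C,K,W((-70,l,62))))
for l in (-20,-15,-9): print('knob',l,proj(C,K,W((34,l,44))),proj(C,K,W((24,l,8))))
E
```

```text
11.8 [-4.25433410e+01  1.78441936e-02  1.32584682e+02] [-0.15261081  0.08861773 -0.18442259] 0.0319979672768074
22 [187.91556678 185.86408646] [190.4776959  224.36583901]
30 [185.20300519 188.11004771] [187.92530211 227.69639663]
40 [181.56697809 191.12062486] [184.5113437  232.15118933]
20 [309.3366218 178.5427009]
24 [315.7748     178.55260825]
knob -20 [250.02395795 310.93617623] [252.85551882 276.92844343]
knob -15 [256.68947093 310.94242322] [258.78927604 276.93492107]
knob -9 [264.68755388 310.94991911] [265.90936261 276.94269378]
```

View pics/w8.png

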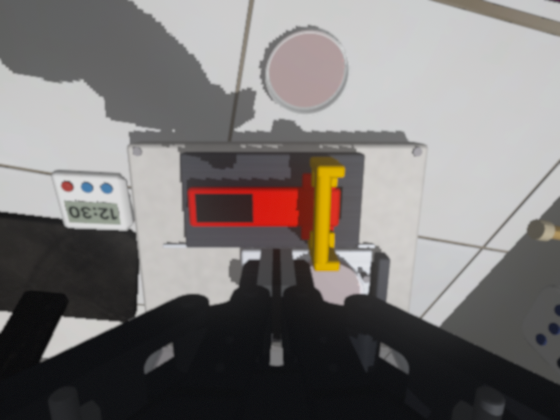

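```bash
python3 -c "
from cell import ctrl
print(ctrl.finish_job(), ctrl.read_state()['clock'])"
```

```text
the job is handed in; nothing more can be done
the job is handed in; nothing more can be done
```

The dish stage is ready to carry, and I handed the job in at about 12 s of the 42 s allowed.

**What I did:** I slid the carriage left with closed fingers until it stopped; a further push at about 13 N did not move it. I then pressed the plunger to the bottom and, holding it there, slid the keeper left until it stopped. After that I lifted clear.

**Last checks:**
- **Keeper:** the last picture puts its bar's right face 23–24 mm left of the deck centre; fully across is 24 mm.
- **Plunger:** with the fingers clear, its head still sits low, closer to the 30 mm expected when trapped than to the 40 mm when out.
- **Carriage:** it still looks right up against the stop.
- **Robot:** the wrist force was near zero, so it was touching nothing.
- **Other items:** I pushed nothing else. The spare dish and timer look unmoved, but I did not look at the bottle, carton, mouse or tape again.

**What went wrong or disagreed:**
- **Pressing force:** it briefly reached about 75 N at the plunger's bottom. That is above what I meant but under the 120 N wrist limit.
- **First slide:** the fingers stuck on the rubber pad, so I eased to about 11 N with the plunger still nearly at the bottom, and then they slid.
- **Position fit:** the deck's front edge disagreed with my fit by 7–10 mm. The plunger head, keeper bar and knob all fitted to within about 2 mm, so I relied on those.

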